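Square up a stack of porcelain plates by tapping

ROBOT

A 7-joint arm with a two-finger parallel gripper is mounted at the origin on the work surface; the furniture and walls round the work are solid. World frame = base frame: x ahead of the robot, y to its left, z up, the work surface at z = 0. Lengths are in mm, angles in rad, forces in N, time in s.
With the tool pointing down it reaches from about 400 to 850 mm from the base axis. Payload 4.4 kg.
Tool frame: the origin (TCP) lies midway between the tips of the shut fingers; the grasp point (between the pads) lies behind it (manip.grip_point_offset is the z of the grasp point in the tool frame, in mm); z points along the fingers, y is the line along which they close (so a half turn about z gives the same grasp; the last joint's range is limited). The gripper opens to 94 mm and grips with 3 to 60 N. Pads are 16 mm wide; open, the fingers measure 119 mm over their backs; the gripper's body (75 mm by 177 mm) begins 78 mm behind the grasp point.
Start: joints at [1.092, 0.628, 0.038, 1.517, -0.027, 0.996, -0.02], TCP at [260.793, -595.403, 205.478] pointing down, gripper open.
Joint ranges: [-3.06, 3.06], [-0.37, 2.12], [-1.25, 1.32], [0.18, 2.47], [-1.1, 4.24], [0.23, 1.98], [-2.94, 2.94]. Speed limits (rad/s): [2.57, 2.57, 3.14, 3.14, 3.14, 3.14, 3.14].

INTERFACE

Orientations are given as a 3x3 rotation matrix whose columns are the frame's x, y, z axes.
In Python, from cell import manip gives the robot as it stands. The module is installed in compiled form; this text tells all that it offers.
- The arm moves only by the shell command python3 -m creep 'ROWS' [FORCE]. ROWS is JSON, a list of rows, each a list of 7 numbers: the turn, a rotation vector about the tool's x, y, z each as a share of 60 degrees, from -1 to 1, then the shift along the tool's x, y, z each as a share of 400 mm, from -1 to 1, then the opening, from -1 (shut) to 1 (fully open), so that 0 is half open. A call has 1 to 12 rows; each row is the pose to reach, as a shift and turn from the pose commanded when the call began, along the tool's axes at that moment; what a row does not reach only later rows make up. A row lasts 1/12 s, in which the tool goes at most 41.7 mm and 7.16 degrees, less where a joint would pass 70% of its speed; a pose out of reach is approached as far as the arm can. A call with a number of a shift or a turn outside -1 to 1 is refused whole. A call with a gripper value outside its range is refused whole. The fingers move at their own pace and stop on an object; FORCE is the grip in N (left out, the last holds). Time passes only in rows, so rows that repeat a pose let the fingers close. It gives the time, the measured TCP pose, the force, the opening and the grip force at its end, in the units of the state.
- manip.state(): the state, without advancing time (a new reading comes with each control period).
- manip.capture(name): name is "side" or "top"; returns the picture (384x512x3 uint8, red, green, blue); there is no depth.
- manip.camera_params(name): a dict with "mtx" (3x3 intrinsics, pixels), "view" (4x4, takes a point from world to camera coordinates). Camera axes: x right, y down, z forward; pixel columns grow to the right and rows downward; lengths in mm; the calibration is good to about 2 mm. A picture is of the moment at which its call begins. camera_params takes no time and is no camera call.
- manip.job_done(): hands the job in; it is judged then, once.
The state is a dict: "time_s": time; "qpos": joint angles; "dq": joint speeds; "tau": joint torques, N m; "position": TCP position; "tcp_rot": TCP orientation; "force": force on the tool from outside, world axes, zero at the start; "moment": the same for the moment, N m; "grip_width": finger opening in mm; "grasp_force": force on a finger pad.
Only numpy, scipy, OpenCV 4.12 (cv2) and the standard library are available. Lean on these libraries where they do the work, as an engineer would, in place of code of your own. Each camera call takes 0.05 s, during which the arm holds its last target. There are 200 camera calls.

TASK

Square up the untidy stack of three thin porcelain plates on the stand: reach in under the clear cover and gently tap their protruding edges towards the two upright stops until all three plates lie exactly one above another on the bed, every edge flush. The plates are brittle, so do not press hard, and leave the beaker, the dish and the dropper bottle where they stand.

Things in the scene. Friction and masses are not known exactly. Their poses are not given: they have to be found in the camera images.
- stand: Fixed grey metal stand; origin on the worktop under the middle of its bed, z up. Base plate 150 x 150 x 10 mm, from -50 to +100 mm along its own x and y. Upright stops stand on its +x and +y sides; its -x and -y sides are open. It stands turned so that its +x points ahead and to the robot's left (0.85 to 1.12 rad), so the open sides face the robot's right, one nearer and one farther.
- stand_bed (a point): Centre of the top of the stand's raised bed, 76 x 76 mm, 45 mm above the worktop; axes as the stand's. The three plates lie on it in a stack and overhang it all round; they slide on it and on one another and drag their neighbours along a little. A plate pushed firmly against a stop turns square to it.
- stand_stops (a point): Point on the stand 50 mm from the bed's centre along both +x and +y; axes as the stand's. Two steel stops, 80 mm long, 8 mm thick, top 73 mm above the worktop, have flat inner faces square to x and to y, centred on the bed. Each is screwed fast with its face anywhere from 0 to 8 mm beyond this point, differently each time and not reported: feel for it.
- stand_cover (a point): Centre of the underside of the rigid clear cover, 160 x 160 x 4 mm, 103 mm above the worktop, 40 mm above the top plate; axes as the stand's. Its edges lie at -60 and +100 mm from the bed's centre in x and y; it stands on three pillars behind the stops. A finger reaches the plates only leaning about 30 to 45 degrees from vertical, in under the open -x and -y edges.
- plate_1: The bottom of three loose, brittle white smooth porcelain plates, 100 x 100 x 6 mm, 70 to 115 g; origin at the centre of its underside, 45 mm above the worktop; x and y along its edges, within 0.08 rad of the stand's at the start, its centre then 6 to 18 mm from the bed's in -x and in -y. Sliding it takes up to about 3 N; never press it with over 40 N.
- plate_2: The middle of three loose, brittle white smooth porcelain plates, 100 x 100 x 6 mm, 70 to 115 g; origin at the centre of its underside, 51 mm above the worktop; x and y along its edges, within 0.08 rad of the stand's at the start, its centre then 6 to 18 mm from the bed's in -x and in -y. Sliding it takes up to about 3 N; never press it with over 40 N.
- plate_3: The top of three loose, brittle white smooth porcelain plates, 100 x 100 x 6 mm, 70 to 115 g; origin at the centre of its underside, 57 mm above the worktop; x and y along its edges, within 0.08 rad of the stand's at the start, its centre then 6 to 18 mm from the bed's in -x and in -y. Sliding it takes up to about 3 N; never press it with over 40 N.
- beaker: Small clear beaker, 53 x 56 mm, 70 mm tall, bystander; origin at the centre of its underside.
- petri: Flat clear dish with lid, 60 mm across, 16 mm high, bystander; origin at the centre of its underside.
- dropper_bottle: Small brown bottle with a dropper cap, 29 mm across, 82 mm tall, bystander; origin at the centre of its underside.

How it is judged (in metres and radians):
At the end, for the whole second after the job is handed in: All three plates lie flat and at rest on the bed in their first order, their centres within 2 mm of the bottom plate's along each of its edges, and turned less than 0.025 rad from it (x of plate_2 in the frame of plate_1 between -0.002 and 0.002 m and y of plate_2 in the frame of plate_1 between -0.002 and 0.002 m and z of plate_2 in the frame of plate_1 between 0.004 and 0.008 m and angle between the x axis of each of plate_2, plate_3 and the x axis of plate_1, either way round below 0.025 rad and x of plate_3 in the frame of plate_1 between -0.002 and 0.002 m and y of plate_3 in the frame of plate_1 between -0.002 and 0.002 m and z of plate_3 in the frame of plate_1 between 0.01 and 0.014 m and height (world z) of plate_1 between 0.043 and 0.047 m and linear speed of each of plate_1, plate_2, plate_3 below 0.01 m/s and angle between each of plate_1, plate_2, plate_3's own z axis and vertical below 0.03 rad); the robot touches nothing.
It fails at once if The arm presses a plate with more than 40 N (contact force between any of the fingers, the arm and plate_1 above 40 N or contact force between any of the fingers, the arm and plate_2 above 40 N or contact force between any of the fingers, the arm and plate_3 above 40 N).
It fails at once if The beaker, the dish or the dropper bottle is moved more than 20 mm (distance of any of beaker, petri, dropper_bottle from where it was at the start of the episode above 0.02 m).
It also fails if it takes over 67 s, if anything falls off the work surface, if the arm or the gripper's body presses on something with over 40 N, if the wrist force passes 120 N, or if a joint passes its speed limit or range.

## Working session

There is one attempt and no reset: what is moved stays moved. The work goes in short steps, Python scripts to look and compute and a shell command to move; the robot and the scene stay as the last step left them, time stands still between calls to the robot, and variables do not carry over. Pictures are saved under pics/ and viewed, at most 10 in all, crops included, and the job is handed in when it is done.

```bash
mkdir -p pics; python3 - <<'E'
from cell import manip
import cv2,numpy as np
for n in("side","top"):
    im=manip.capture(n); cv2.imwrite(f"pics/{n}0.png",im[:,:,::-1])
    p=manip.camera_params(n); print(n,np.round(p["mtx"],1).tolist(),np.round(p["view"],3).tolist())
s=manip.state(); print({k:np.round(v,3).tolist() for k,v in s.items()}, manip.grip_point_offset)
E
```

```text
side [[457.4, 0.0, 252.5], [0.0, 457.4, 189.5], [0.0, 0.0, 1.0]] [[0.992, 0.127, 0.018, -503.783], [0.099, -0.666, -0.739, 98.493], [-0.082, 0.735, -0.673, 888.963], [0.0, 0.0, 0.0, 1.0]]
top [[445.4, 0.0, 255.9], [0.0, 445.4, 194.7], [0.0, 0.0, 1.0]] [[-0.018, -0.999, -0.026, 165.017], [-0.981, 0.023, -0.19, 499.613], [0.191, 0.022, -0.981, 826.46], [0.0, 0.0, 0.0, 1.0]]
{'time_s': 0.1, 'qpos': [1.092, 0.629, 0.038, 1.518, -0.027, 0.996, -0.02], 'dq': [-0.0, -0.002, 0.001, -0.005, 0.001, 0.001, -0.0], 'tau': [0.004, -55.078, 1.148, -18.711, -0.052, 0.019, 0.0], 'position': [260.542, -594.842, 204.651], 'tcp_rot': [[0.916, 0.401, -0.001], [0.401, -0.916, 0.002], [-0.0, -0.002, -1.0]], 'force': [0.304, -0.088, 0.319], 'moment': [-0.035, -0.013, 0.015], 'grasp_force': 0.0, 'grip_width': 94.383} -18.8
```

View pics/side0.png

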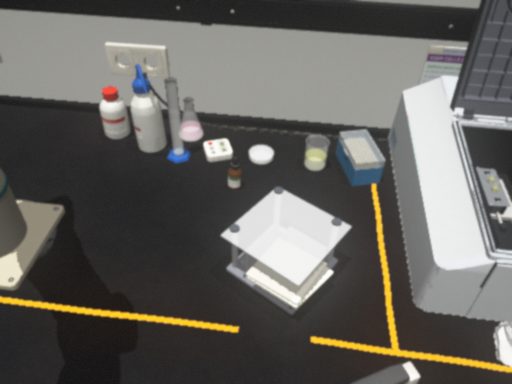

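View pics/top0.png

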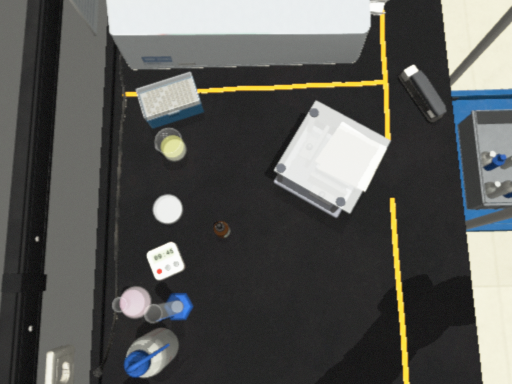

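The side view shows the stand around (285,245) px, open towards the camera (−y) and right. The top view shows it around (330,158), with the bystanders well to the left. I'll zoom in to get the corners.

```bash
python3 - <<'E'
import cv2,numpy as np
a=cv2.imread("pics/side0.png")[180:315,220:353]; b=cv2.imread("pics/top0.png")[95:230,265:398]
im=np.hstack([cv2.resize(x,None,fx=3,fy=4.4 if 0 else 3,interpolation=cv2.INTER_CUBIC) for x in(a,b)])
cv2.imwrite("pics/zoom0.png",im)
E
```

```text
(no output)
```

View pics/zoom0.png

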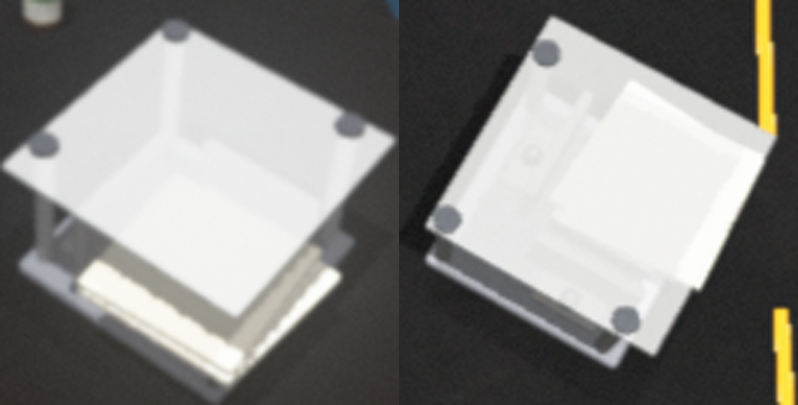

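The zoom shows cover corners, in zoom px: side (5,165), (176,20), (395,140), (238,316); top (552,16), (776,135), (655,355), (428,227). The plates stick out towards −y. Next I compute the stand pose.

```bash
cat > h.py <<'E'
from cell import manip
import numpy as np
def ray(n,px):
    p=manip.camera_params(n);V=np.array(p["view"]);K=np.array(p["mtx"])
    d=V[:3,:3].T@np.linalg.solve(K,[px[0],px[1],1]);c=-V[:3,:3].T@V[:3,3]
    return c,d
def plane(n,px,z):
    c,d=ray(n,px);return c+d*(z-c[2])/d[2]
def proj(n,P):
    p=manip.camera_params(n);q=np.array(p["view"])[:3]@np.append(P,1);q=np.array(p["mtx"])@q;return q[:2]/q[2]
SZ=lambda x,y:(220+x/3,180+y/3)
TZ=lambda x,y:(265+(x-399)/3,95+y/3)
E
python3 - <<'E'
from h import *
from scipy.optimize import least_squares
# order: stand corners (+x-y?),...
S=[SZ(*q) for q in[(176,20),(395,140),(238,316),(5,165)]]
T=[TZ(*q) for q in[(552,16),(776,135),(655,355),(428,227)]]
cs=[(100,100),(100,-60),(-60,-60),(-60,100)]
for n,L in(("side",S),("top",T)):
    P=np.array([plane(n,q,107) for q in L])[:,:2]; print(n,P.round(1).tolist(),[round(float(np.linalg.norm(P[i]-P[i-1])),1) for i in range(4)])
    A=np.array(cs,float);B=P
    a0,b0=A-A.mean(0),B-B.mean(0)
    th=np.arctan2((a0[:,0]*b0[:,1]-a0[:,1]*b0[:,0]).sum(),(a0*b0).sum())
    R=np.array([[np.cos(th),-np.sin(th)],[np.sin(th),np.cos(th)]]);o=B.mean(0)-R@A.mean(0)
    print("yaw",th,"origin",o)
E
```

```text
side [[540.5, 117.1], [673.6, 33.0], [590.7, -101.6], [456.2, -17.8]] [159.1, 157.4, 158.1, 158.4]
yaw 1.0128490023398151 origin [571.63466601 -19.85585068]
top [[672.8, 34.9], [590.0, -100.5], [453.4, -17.5], [536.5, 117.5]] [159.3, 158.7, 159.8, 158.5]
yaw -0.5477430840508858 origin [535.6949941    1.94893345]
```

```bash
cat >> h.py <<'E'
from scipy.spatial.transform import Rotation as Ro
YAW=1.018;O=np.array([570.7,-19.4]);c,s=np.cos(YAW),np.sin(YAW)
u=np.array([c,s,0]);v=np.array([-s,c,0]);k=np.array([0,0,1.])
def goal(side,X,Y,z,lean=32,flip=1):
    """side 'x': push along +x; 'y': push along +y. X,Y stand coords of TCP. prints row for creep"""
    st=manip.state();R0=np.array(st["tcp_rot"]);p0=np.array(st["position"])
    d,e=(u,v) if side=="x" else (v,u)
    a=np.radians(lean);Z=d*np.sin(a)-k*np.cos(a)
    Yt=flip*e;R=np.column_stack([np.cross(Yt,Z),Yt,Z])
    P=np.append(O+(X*u+Y*v)[:2],z)
    w=Ro.from_matrix(R0.T@R).as_rotvec()/np.radians(60);t=R0.T@(P-p0)/400
    print(side,"turn",w.round(4).tolist(),"shift",t.round(4).tolist(), "dist",round(np.linalg.norm(P-p0),1))
def where():
    st=manip.state();p=np.array(st["position"]);q=p[:2]-O;R=np.array(st["tcp_rot"])
    print("t",round(st["time_s"],2),"stand",(q@u[:2]).round(2),(q@v[:2]).round(2),"z",p[2].round(2),"in tool x,z of u,v",(R.T@u).round(3),(R.T@v).round(3),"up",(R.T@k).round(3),"F stand",np.round([np.dot(st["force"],m) for m in(u,v,k)],2),"w",round(st["grip_width"],1),"q",np.round(st["qpos"],2))
E
python3 - <<'E'
from h import *
for f in(1,-1):
    goal("x",-150,-12,200,32,f);goal("y",-12,-150,200,32,f)
where()
E
```

```text
x turn [0.6708, -0.2076, 2.3417] shift [0.9961, -0.7686, 0.0129] dist 503.3
y turn [0.5764, 0.3009, -2.0137] shift [1.4761, -0.6812, 0.0127] dist 650.3
x turn [0.1598, 0.5163, -0.5631] shift [0.9961, -0.7686, 0.0129] dist 503.3
y turn [0.2558, -0.49, 0.8976] shift [1.4761, -0.6812, 0.0127] dist 650.3
t 0.1 stand -652.59 -38.18 z 204.65 in tool x,z of u,v [ 0.822 -0.569  0.001] [-0.569 -0.822  0.001] up [-0.    -0.002 -1.   ] F stand [ 0.08 -0.3   0.32] w 94.4 q [ 1.09  0.63  0.04  1.52 -0.03  1.   -0.02]
```

```bash
python3 -m creep '[[0.16,0.516,-0.563,0.99,-0.769,0.013,0.28],[0.16,0.516,-0.563,0.99,-0.769,0.013,0.28],[0.16,0.516,-0.563,0.99,-0.769,0.013,0.28],[0.16,0.516,-0.563,0.99,-0.769,0.013,0.28],[0.16,0.516,-0.563,0.99,-0.769,0.013,0.28],[0.16,0.516,-0.563,0.99,-0.769,0.013,0.28],[0.16,0.516,-0.563,0.99,-0.769,0.013,0.28],[0.16,0.516,-0.563,0.99,-0.769,0.013,0.28],[0.16,0.516,-0.563,0.99,-0.769,0.013,0.28],[0.16,0.516,-0.563,0.99,-0.769,0.013,0.28],[0.16,0.516,-0.563,0.99,-0.769,0.013,0.28],[0.16,0.516,-0.563,0.99,-0.769,0.013,0.28]]' 
python3 -c "
from h import *
where();goal('x',-105,-12,43.5,32,-1)"
```

```text
time_s: 1.1
position: [499.8, -154.5, 200.1]
tcp_rot: [[0.446, 0.851, 0.279], [0.722, -0.526, 0.45], [0.529, 0.001, -0.849]]
force: [0.9, -0.0, 0.3]
grip_width: 60.2
grasp_force: 0.0
t 1.1 stand -152.2 -10.58 z 200.07 in tool x,z of u,v [ 0.849 -0.001  0.529] [-0.    -1.    -0.001] up [ 0.529  0.001 -0.849] F stand [ 0.42 -0.77  0.34] w 60.2 q [ 0.97  0.56 -0.49  1.96 -0.46  0.73  0.34]
x turn [0.001, 0.0013, -0.0004] shift [-0.1068, 0.0032, 0.3946] dist 163.5
```

```bash
python3 -m creep '[[0,0,0,-0.107,0.003,0.395,0.28],[0,0,0,-0.107,0.003,0.395,0.28],[0,0,0,-0.107,0.003,0.395,0.28],[0,0,0,-0.107,0.003,0.395,0.28],[0,0,0,-0.107,0.003,0.395,0.28],[0,0,0,-0.097,0.003,0.401,0.28],[0,0,0,-0.086,0.003,0.408,0.28],[0,0,0,-0.075,0.003,0.415,0.28],[0,0,0,-0.0705,0.003,0.418,0.28],[0,0,0,-0.0705,0.003,0.418,0.28]]' 
python3 -c "
from h import *
import cv2
where()
b=[]
for n,(x,y) in dict(side=(210,180),top=(265,85)).items():
    im=manip.capture(n)[:,:,::-1];b.append(cv2.resize(im[y:y+140,x:x+150],None,fx=2.66,fy=2.66,interpolation=cv2.INTER_CUBIC))
cv2.imwrite('pics/a1.png',np.hstack(b))"
```

```text
time_s: 1.93
position: [535.9, -102.2, 45.9]
tcp_rot: [[0.443, 0.851, 0.281], [0.724, -0.524, 0.447], [0.528, 0.006, -0.849]]
force: [0.7, 1.2, 0.5]
grip_width: 60.1
grasp_force: 0.0
t 1.93 stand -88.8 -13.84 z 45.87 in tool x,z of u,v [0.849 0.001 0.528] [ 0.004 -1.    -0.004] up [ 0.528  0.006 -0.849] F stand [1.37 0.01 0.51] w 60.1 q [ 0.86  0.85 -0.54  2.05 -0.52  0.32  0.43]
```

View pics/a1.png

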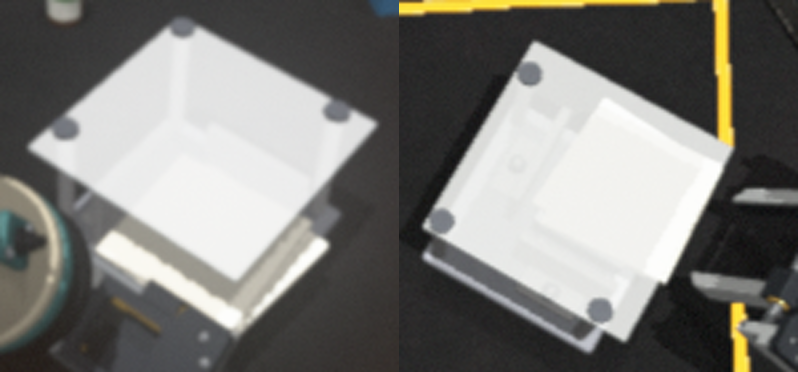

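The picture shows both fingertips (top crop at (735,195) and (692,280)) straddling the −x edge, outside the cover and clear of the plates. I advance slowly with small steps.

```bash
python3 -m creep '[[0,0,0,0,0,0.005,0.28],[0,0,0,0.003,0,0.007,0.28],[0,0,0,0.006,0,0.009,0.28],[0,0,0,0.009,0,0.011,0.28],[0,0,0,0.012,0,0.013,0.28],[0,0,0,0.015,0,0.015,0.28],[0,0,0,0.018,0,0.017,0.28],[0,0,0,0.021,0,0.018,0.28],[0,0,0,0.024,0,0.02,0.28],[0,0,0,0.027,0,0.022,0.28],[0,0,0,0.03,0,0.024,0.28],[0,0,0,0.033,0,0.026,0.28]]'|grep force 
python3 -c "
from h import *
where()"
```

```text
force: [0.0, -0.0, -0.5]
grasp_force: 0.0
t 3.03 stand -72.37 -12.5 z 41.64 in tool x,z of u,v [ 0.849 -0.     0.529] [ 0.001 -1.    -0.001] up [ 0.529  0.001 -0.849] F stand [-0.03 -0.04 -0.45] w 60.0 q [ 0.83  0.86 -0.55  2.05 -0.53  0.3   0.42]
```

```bash
python3 -m creep '[[0,0,0,0.0055,0,-0.002,0.28],[0,0,0,0.0085,0,0,0.28],[0,0,0,0.0115,0,0.002,0.28],[0,0,0,0.0145,0,0.004,0.28],[0,0,0,0.0175,0,0.006,0.28],[0,0,0,0.0205,0,0.0075,0.28],[0,0,0,0.0235,0,0.0095,0.28],[0,0,0,0.0265,0,0.0115,0.28]]'|grep force 
python3 -c "
from h import *
where()"
```

```text
force: [-0.4, 0.1, -1.2]
grasp_force: 0.5
t 3.7 stand -61.06 -12.61 z 43.31 in tool x,z of u,v [ 0.849 -0.     0.529] [ 0.    -1.    -0.001] up [ 0.529  0.001 -0.849] F stand [-0.13  0.41 -1.17] w 60.5 q [ 0.81  0.86 -0.55  2.05 -0.55  0.29  0.41]
```

```bash
python3 -m creep '[[0,0,0,0.002,0,0.0013,0.28],[0,0,0,0.0042,0,0.0026,0.28],[0,0,0,0.0063,0,0.004,0.28],[0,0,0,0.0085,0,0.0053,0.28]]'|grep force 
python3 -c "
from h import *
where()"
```

```text
force: [-0.6, -1.4, -0.2]
grasp_force: 1.1
t 4.03 stand -57.47 -13.14 z 43.25 in tool x,z of u,v [ 0.849 -0.001  0.528] [ 0.    -1.    -0.002] up [ 0.528  0.002 -0.849] F stand [-1.5  -0.25 -0.24] w 60.2 q [ 0.8   0.86 -0.55  2.05 -0.55  0.29  0.41]
```

Contact (−1.5 N). I continue gently.

```bash
python3 -m creep '[[0,0,0,0.002,0,0.0013,0.28],[0,0,0,0.0042,0,0.0026,0.28],[0,0,0,0.0053,0,0.0033,0.28]]'|grep force 
python3 -c "
from h import *
where()"
python3 -m creep '[[0,0,0,0.002,0,0.0013,0.28],[0,0,0,0.0032,0,0.002,0.28]]'|grep force 
python3 -c "
from h import *
where()"
```

```text
force: [-0.0, -2.2, -0.6]
grasp_force: 1.3
t 4.28 stand -54.73 -12.86 z 43.29 in tool x,z of u,v [ 0.849 -0.001  0.529] [ 0.    -1.    -0.002] up [ 0.529  0.002 -0.849] F stand [-1.93 -1.16 -0.61] w 59.8 q [ 0.8   0.86 -0.55  2.05 -0.55  0.28  0.41]
force: [-1.7, -4.7, -0.1]
grasp_force: 2.5
t 4.45 stand -53.67 -13.01 z 43.16 in tool x,z of u,v [ 0.849 -0.001  0.528] [ 0.    -1.    -0.002] up [ 0.528  0.002 -0.849] F stand [-4.94 -1.   -0.15] w 60.3 q [ 0.79  0.86 -0.55  2.05 -0.55  0.28  0.41]
```

```bash
python3 -m creep '[[0,0,0,0.0011,0,0.0007,0.28],[0,0,0,0.0021,0,0.0013,0.28]]'|grep force 
python3 -c "
from h import *
where()"
python3 -m creep '[[0,0,0,0.0011,0,0.0007,0.28]]'|grep force 
python3 -c "
from h import *
where()"
```

```text
force: [-2.3, -6.9, 2.5]
grasp_force: 3.8
t 4.62 stand -53.38 -13.18 z 43.02 in tool x,z of u,v [ 0.85  -0.002  0.528] [-0.    -1.    -0.003] up [ 0.528  0.002 -0.85 ] F stand [-7.11 -1.67  2.46] w 59.9 q [ 0.79  0.86 -0.55  2.05 -0.56  0.28  0.41]
force: [-3.7, -7.7, 3.5]
grasp_force: 4.6
t 4.7 stand -53.26 -13.29 z 42.99 in tool x,z of u,v [ 0.85  -0.002  0.527] [-0.    -1.    -0.003] up [ 0.527  0.002 -0.85 ] F stand [-8.46 -0.9   3.47] w 60.4 q [ 0.79  0.86 -0.55  2.05 -0.56  0.28  0.41]
```

```bash
python3 -m creep '[[0,0,0,-0.0106,0,-0.0066,0.28],[0,0,0,-0.0212,0,-0.0132,0.28],[0,0,0,-0.0172,0,-0.0195,0.28],[0,0,0,-0.0133,0,-0.0259,0.28],[0,0,0,-0.0133,0,-0.0259,0.28],[0,0,0,-0.0101,0,-0.0239,0.28],[0,0,0,-0.0069,0,-0.0219,0.28],[0,0,0,-0.0037,0,-0.0199,0.28]]'|grep force 
python3 -c "
from h import *
where()"
python3 -m creep '[[0,0,0,0.0021,0,0.0013,0.28],[0,0,0,0.0043,0,0.0026,0.28]]'|grep force 
python3 -c "
from h import *
where()"
```

```text
force: [0.6, 0.2, 0.1]
grasp_force: 0.0
t 5.37 stand -56.55 -12.31 z 49.39 in tool x,z of u,v [0.849 0.    0.529] [ 0.001 -1.    -0.001] up [ 0.529  0.001 -0.849] F stand [ 0.44 -0.4   0.13] w 60.1 q [ 0.8   0.84 -0.54  2.05 -0.55  0.3   0.41]
force: [-1.0, -0.4, 0.7]
grasp_force: 0.6
t 5.53 stand -54.86 -12.35 z 49.23 in tool x,z of u,v [0.849 0.    0.529] [ 0.001 -1.    -0.001] up [ 0.529  0.001 -0.849] F stand [-0.86  0.69  0.71] w 60.4 q [ 0.79  0.84 -0.54  2.05 -0.56  0.3   0.41]
```

```bash
python3 -m creep '[[0,0,0,0.0021,0,0.0013,0.28],[0,0,0,0.0042,0,0.0026,0.28],[0,0,0,0.0053,0,0.0033,0.28]]'|grep force 
python3 -c "
from h import *
where()"
python3 -m creep '[[0,0,0,0.0011,0,0.0007,0.28],[0,0,0,0.0021,0,0.0013,0.28]]'|grep force 
python3 -c "
from h import *
where()"
```

```text
force: [-4.5, -4.9, 3.6]
grasp_force: 3.1
t 5.78 stand -53.5 -12.23 z 49.01 in tool x,z of u,v [ 0.849 -0.     0.528] [-0.    -1.    -0.001] up [ 0.528  0.001 -0.849] F stand [-6.49  1.24  3.58] w 60.2 q [ 0.79  0.84 -0.54  2.05 -0.56  0.3   0.4 ]
force: [-6.9, -6.4, 5.8]
grasp_force: 4.2
t 5.95 stand -53.35 -12.3 z 48.85 in tool x,z of u,v [ 0.85  -0.001  0.527] [-0.001 -1.    -0.001] up [ 0.527  0.001 -0.85 ] F stand [-9.07  2.55  5.76] w 60.2 q [ 0.79  0.84 -0.54  2.05 -0.56  0.29  0.4 ]
```

Plate 2 stops at −53.35, flush with plate 1. Next is plate 3.

```bash
python3 -m creep '[[0,0,0,-0.0106,0,-0.0066,0.28],[0,0,0,-0.0212,0,-0.0132,0.28],[0,0,0,-0.0172,0,-0.0195,0.28],[0,0,0,-0.0133,0,-0.0259,0.28],[0,0,0,-0.0133,0,-0.0259,0.28],[0,0,0,-0.0101,0,-0.0239,0.28],[0,0,0,-0.0069,0,-0.0219,0.28],[0,0,0,-0.0037,0,-0.0199,0.28],[0,0,0,-0.0016,0,-0.0186,0.28],[0,0,0,0.0005,0,-0.0173,0.28]]'|grep force 
python3 -c "
from h import *
where()"
python3 -m creep '[[0,0,0,0.0021,0,0.0013,0.28],[0,0,0,0.0042,0,0.0026,0.28],[0,0,0,0.0053,0,0.0033,0.28]]'|grep force 
python3 -c "
from h import *
where()"
```

```text
force: [0.3, -0.5, 0.7]
grasp_force: 0.1
t 6.78 stand -54.69 -12.35 z 55.28 in tool x,z of u,v [0.849 0.    0.529] [ 0.001 -1.    -0.001] up [ 0.529  0.001 -0.849] F stand [-0.26 -0.52  0.67] w 59.9 q [ 0.79  0.83 -0.54  2.04 -0.56  0.31  0.4 ]
force: [-4.4, -4.4, 3.2]
grasp_force: 2.9
t 7.03 stand -53.54 -12.31 z 54.96 in tool x,z of u,v [ 0.849 -0.001  0.528] [-0.    -1.    -0.001] up [ 0.528  0.001 -0.849] F stand [-6.09  1.47  3.25] w 60.0 q [ 0.79  0.83 -0.54  2.04 -0.56  0.31  0.4 ]
```

```bash
python3 -m creep '[[0,0,0,-0.085,0,-0.053,0.28],[0,0,0,-0.15,0,-0.1,0.28],[0,0,0,-0.04,0,-0.4,0.28],[0,0,0,-0.04,0,-0.4,0.28],[0,0,0,-0.04,0,-0.4,0.28],[0,0,0,-0.04,0,-0.4,0.28],[0,0,0,-0.04,0,-0.4,0.28],[0,0,0,-0.04,0,-0.4,0.28]]'|grep force 
python3 -c "
from h import *
where();goal('y',-120,-120,200,0.01,-1);goal('y',-12,-150,200,32,-1);goal('y',-12,-150,200,32,1)
for z in (0,150,300): print(z,plane('side',(415,315),z).round(),plane('top',(370,60),z).round(),plane('side',(400,95),z).round())"
```

```text
force: [-0.3, 0.9, -0.8]
grasp_force: 0.0
t 7.7 stand -150.63 -12.07 z 182.52 in tool x,z of u,v [0.849 0.    0.529] [ 0.001 -1.    -0.001] up [ 0.529  0.001 -0.849] F stand [ 0.67  0.71 -0.78] w 60.1 q [ 0.95  0.59 -0.48  1.97 -0.48  0.69  0.37]
y turn [-0.4158, -0.4179, 1.4583] shift [0.0878, 0.2699, 0.0037] dist 113.5
y turn [0.0022, -0.8295, 1.5659] shift [0.3169, 0.345, 0.1465] dist 196.3
y turn [0.7947, 0.0021, -1.2719] shift [0.3169, 0.345, 0.1465] dist 196.3
0 [795. -56.   0.] [ 808. -101.    0.] [850. 683.   0.]
150 [ 744. -159.  150.] [730. -62. 150.] [787. 417. 150.]
300 [ 693. -262.  300.] [652. -23. 300.] [723. 151. 300.]
```

The instrument box may be close to the gripper on the −y side, so I check its height.

```bash
python3 - <<'E'
import cv2,numpy as np
a=cv2.imread("pics/side0.png")[60:330,360:512]; b=cv2.imread("pics/top0.png")[0:130,290:410]
a=cv2.resize(a,None,fx=2.2,fy=2.2,interpolation=3); b=cv2.resize(b,None,fx=3.8,fy=3.8,interpolation=3)
im=np.zeros((594,800,3),np.uint8); im[:a.shape[0],:a.shape[1]]=a; im[:b.shape[0],340:340+b.shape[1]]=b[:,:460]
cv2.imwrite("pics/box.png",im)
E
```

```text
(no output)
```

View pics/box.png

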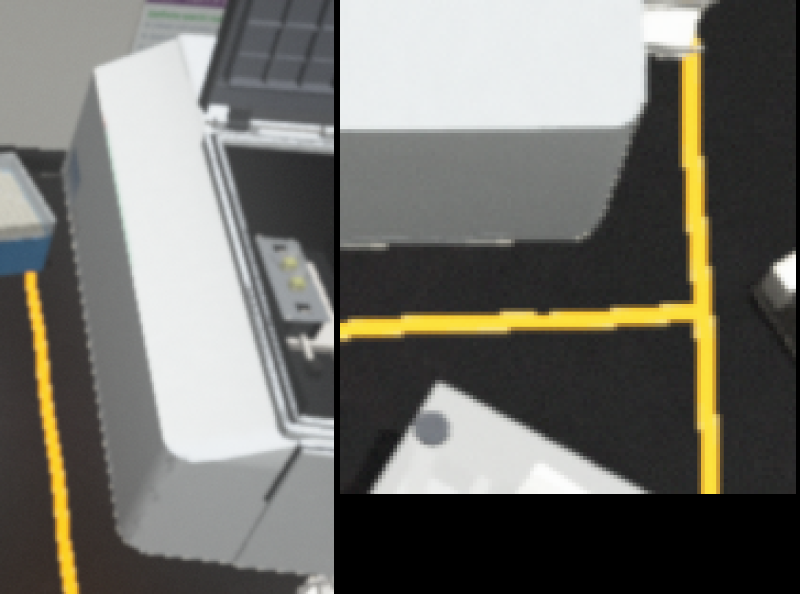

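The box's near-right corner appears in the side view at (414,305) at the bottom and (438,267) at the top. In the top view it is at (357,62) and (369,30).

```bash
python3 -c "
from h import *
print(plane('side',(414.5,305),0).round(),plane('top',(357,62),0).round())
for z in (60,100,140,180): print(z,plane('side',(438,267),z).round(),plane('top',(369,30),z).round())"
```

```text
[797. -36.   0.] [804. -72.   0.]
60 [827.   4.  60.] [845. -88.  60.]
100 [810. -30. 100.] [821. -77. 100.]
140 [793. -64. 140.] [797. -67. 140.]
180 [776. -98. 180.] [773. -56. 180.]
```

```bash
python3 -m creep '[[0.4,0,-0.64,0.13,0.27,-0.02,0.28],[0.4,0,-0.64,0.13,0.27,-0.02,0.28],[0.4,0,-0.64,0.13,0.27,-0.02,0.28],[0.4,0,-0.64,0.13,0.27,-0.02,0.28],[0.4,0,-0.64,0.13,0.27,-0.02,0.28],[0.4,0,-0.64,0.13,0.27,-0.02,0.28],[0.4,0,-0.64,0.13,0.27,-0.02,0.28],[0.4,0,-0.64,0.13,0.27,-0.02,0.28]]'|grep force 
python3 -c "
from h import *
where();goal('y',-6,-149,150,32,1)"
```

```text
force: [-0.0, -0.4, -0.0]
grasp_force: 0.0
t 8.37 stand -108.14 -119.26 z 213.82 in tool x,z of u,v [0.593 0.714 0.372] [ 0.603 -0.7    0.381] up [ 0.533 -0.002 -0.846] F stand [-0.37 -0.18 -0.01] w 60.4 q [ 0.7   0.89 -0.5   1.19 -0.09  1.44  0.57]
y turn [0.3922, -0.0038, -0.6287] shift [0.0217, 0.2347, 0.2016] dist 124.1
```

```bash
python3 -m creep '[[0.392,-0.004,-0.629,0.035,0.25,0.209,0.28],[0.392,-0.004,-0.629,0.035,0.25,0.209,0.28],[0.392,-0.004,-0.629,0.035,0.25,0.209,0.28],[0.392,-0.004,-0.629,0.035,0.25,0.209,0.28],[0.392,-0.004,-0.629,0.035,0.25,0.209,0.28],[0.392,-0.004,-0.629,0.035,0.25,0.209,0.28],[0.392,-0.004,-0.629,0.035,0.25,0.209,0.28],[0.392,-0.004,-0.629,0.035,0.25,0.209,0.28],[0.392,-0.004,-0.629,0.035,0.25,0.209,0.28]]'|grep force 
python3 -c "
from h import *
where();goal('y',3,-85,43.5,32,1)"
```

```text
force: [-0.9, -0.4, 0.4]
grasp_force: 0.0
t 9.12 stand -0.92 -150.62 z 152.65 in tool x,z of u,v [0.008 1.    0.001] [ 0.85  -0.008  0.526] up [ 0.526 -0.003 -0.85 ] F stand [-0.83  0.57  0.36] w 60.5 q [ 0.32  1.2  -0.52  0.6   0.21  1.9   1.02]
y turn [0.0012, 0.0042, -0.0077] shift [-0.004, 0.0094, 0.3184] dist 127.4
```

```bash
python3 -m creep '[[0,0.004,-0.008,-0.004,0.009,0.08,0.28],[0,0.004,-0.008,-0.004,0.009,0.16,0.28],[0,0.004,-0.008,-0.004,0.009,0.24,0.28],[0,0.004,-0.008,-0.004,0.009,0.29,0.28],[0,0.004,-0.008,-0.004,0.009,0.318,0.28],[0,0.004,-0.008,-0.004,0.009,0.318,0.28],[0,0.004,-0.008,-0.004,0.009,0.318,0.28]]'|grep force 
python3 -c "
from h import *
where();goal('y',3,-76,43.5,32,1)"
```

```text
force: [0.9, -0.2, 0.4]
grasp_force: 0.0
t 9.7 stand 1.26 -86.08 z 44.94 in tool x,z of u,v [0.    1.    0.002] [ 0.849 -0.001  0.529] up [ 0.529  0.001 -0.849] F stand [ 0.35 -0.86  0.45] w 60.5 q [ 0.37  1.18 -0.53  0.99  0.21  1.54  0.98]
y turn [0.0019, 0.0012, -0.0004] shift [0.0195, 0.0043, 0.0164] dist 10.3
```

```bash
python3 -m creep '[[0,0,0,0.003,0.002,0.002,0.28],[0,0,0,0.006,0.002,0.004,0.28],[0,0,0,0.009,0.002,0.006,0.28],[0,0,0,0.012,0.002,0.008,0.28],[0,0,0,0.015,0.002,0.0095,0.28],[0,0,0,0.018,0.002,0.0115,0.28],[0,0,0,0.021,0.002,0.0135,0.28],[0,0,0,0.024,0.002,0.0152,0.28]]'|grep force 
python3 -c "
from h import *
where()"
```

```text
force: [1.1, 1.1, -0.2]
grasp_force: 0.0
t 10.37 stand 4.2 -73.78 z 44.32 in tool x,z of u,v [-0.004  1.     0.001] [0.849 0.003 0.529] up [ 0.529  0.002 -0.849] F stand [ 1.48 -0.37 -0.24] w 60.2 q [ 0.37  1.17 -0.53  1.04  0.21  1.51  0.97]
```

```bash
python3 -m creep '[[0,0,0,0.002,0,0.004,0.28],[0,0,0,0.005,0,0.006,0.28],[0,0,0,0.008,0,0.008,0.28],[0,0,0,0.011,0,0.0095,0.28],[0,0,0,0.014,0,0.0113,0.28],[0,0,0,0.017,0,0.0132,0.28]]'|grep force 
python3 -c "
from h import *
where()"
```

```text
force: [0.3, -0.1, -0.8]
grasp_force: 0.6
t 10.87 stand 3.99 -65.43 z 43.39 in tool x,z of u,v [-0.004  1.     0.001] [0.849 0.003 0.529] up [ 0.529  0.002 -0.849] F stand [ 0.09 -0.32 -0.76] w 60.0 q [ 0.37  1.16 -0.53  1.07  0.21  1.49  0.96]
```

```bash
python3 -m creep '[[0,0,0,0.0021,0,0.0013,0.28],[0,0,0,0.0042,0,0.0026,0.28],[0,0,0,0.0063,0,0.0039,0.28]]'|grep force 
python3 -c "
from h import *
where()"
```

```text
force: [0.3, -0.8, -0.9]
grasp_force: 0.6
t 11.12 stand 4.04 -62.36 z 43.45 in tool x,z of u,v [-0.004  1.     0.001] [0.849 0.003 0.529] up [ 0.529  0.002 -0.849] F stand [-0.58 -0.67 -0.89] w 60.2 q [ 0.37  1.15 -0.54  1.08  0.21  1.48  0.96]
```

```bash
python3 -m creep '[[0,0,0,0.0021,0,0.0013,0.28],[0,0,0,0.0042,0,0.0026,0.28],[0,0,0,0.0063,0,0.0039,0.28],[0,0,0,0.0084,0,0.0052,0.28]]'|grep force 
python3 -c "
from h import *
where()"
python3 -m creep '[[0,0,0,0.0021,0,0.0013,0.28],[0,0,0,0.0042,0,0.0026,0.28]]'|grep force 
python3 -c "
from h import *
where()"
```

```text
force: [1.1, -0.0, -0.5]
grasp_force: 0.5
t 11.45 stand 4.09 -58.4 z 43.47 in tool x,z of u,v [-0.004  1.     0.001] [0.849 0.003 0.529] up [ 0.529  0.003 -0.849] F stand [ 0.55 -0.97 -0.48] w 60.2 q [ 0.37  1.15 -0.54  1.1   0.21  1.47  0.96]
force: [1.0, 0.1, 0.4]
grasp_force: 0.5
t 11.62 stand 4.09 -56.39 z 43.46 in tool x,z of u,v [-0.004  1.     0.001] [0.849 0.003 0.529] up [ 0.529  0.003 -0.849] F stand [ 0.59 -0.82  0.38] w 60.2 q [ 0.37  1.15 -0.54  1.11  0.21  1.47  0.95]
```

```bash
python3 -m creep '[[0,0,0,0.0021,0,0.0013,0.28],[0,0,0,0.0042,0,0.0026,0.28]]'|grep force 
python3 -c "
from h import *
where()"
python3 -m creep '[[0,0,0,0.0021,0,0.0013,0.28],[0,0,0,0.0032,0,0.002,0.28]]'|grep force 
python3 -c "
from h import *
where()"
```

```text
force: [2.4, -0.2, -1.0]
grasp_force: 0.7
t 11.78 stand 4.04 -54.62 z 43.47 in tool x,z of u,v [-0.004  1.     0.001] [0.849 0.003 0.529] up [ 0.529  0.003 -0.849] F stand [ 1.14 -2.18 -1.  ] w 60.2 q [ 0.38  1.14 -0.54  1.11  0.21  1.46  0.95]
force: [0.8, -0.6, -0.1]
grasp_force: 0.9
t 11.95 stand 4.02 -53.11 z 43.47 in tool x,z of u,v [-0.004  1.     0.001] [0.849 0.003 0.529] up [ 0.529  0.003 -0.849] F stand [-0.13 -0.99 -0.15] w 60.2 q [ 0.38  1.14 -0.54  1.12  0.21  1.46  0.95]
```

```bash
python3 -m creep '[[0,0,0,0.0021,0,0.0013,0.28],[0,0,0,0.0032,0,0.002,0.28]]'|grep force 
python3 -c "
from h import *
where()"
python3 -m creep '[[0,0,0,0.0021,0,0.0013,0.28],[0,0,0,0.0032,0,0.002,0.28]]'|grep force 
python3 -c "
from h import *
where()"
```

```text
force: [1.6, -1.2, -0.6]
grasp_force: 0.9
t 12.12 stand 4.02 -51.59 z 43.5 in tool x,z of u,v [-0.004  1.     0.001] [0.849 0.003 0.529] up [ 0.529  0.002 -0.849] F stand [-0.15 -1.98 -0.64] w 60.1 q [ 0.38  1.14 -0.54  1.12  0.21  1.46  0.95]
force: [0.7, -0.5, -0.2]
grasp_force: 1.1
t 12.28 stand 4.03 -49.94 z 43.47 in tool x,z of u,v [-0.004  1.     0.001] [0.849 0.003 0.529] up [ 0.529  0.003 -0.849] F stand [-0.03 -0.87 -0.21] w 60.4 q [ 0.38  1.14 -0.54  1.13  0.21  1.45  0.95]
```

```bash
python3 -m creep '[[0,0,0,0.0016,0,0.001,0.28],[0,0,0,0.0027,0,0.0017,0.28]]'|grep force 
python3 -c "
from h import *
where()"
python3 -m creep '[[0,0,0,0.0016,0,0.001,0.28],[0,0,0,0.0027,0,0.0017,0.28]]'|grep force 
python3 -c "
from h import *
where()"
```

```text
force: [2.8, -2.6, 0.3]
grasp_force: 2.2
t 12.45 stand 3.91 -49.6 z 43.42 in tool x,z of u,v [-0.003  1.     0.001] [0.85  0.002 0.527] up [ 0.527  0.002 -0.85 ] F stand [-0.75 -3.79  0.27] w 60.0 q [ 0.38  1.14 -0.54  1.13  0.21  1.45  0.95]
force: [5.7, -3.6, -0.5]
grasp_force: 3.4
t 12.62 stand 3.76 -49.4 z 43.44 in tool x,z of u,v [-0.003  1.     0.001] [0.851 0.001 0.526] up [ 0.526  0.003 -0.851] F stand [-0.13 -6.72 -0.52] w 60.2 q [ 0.38  1.13 -0.54  1.14  0.21  1.44  0.95]
```

Stop reached at y = −49.4. One firmer nudge, then plate 2.

```bash
python3 -m creep '[[0,0,0,0.0016,0,0.001,0.28],[0,0,0,0.0021,0,0.0013,0.28]]'|grep force 
python3 -c "
from h import *
where()"
python3 -m creep '[[0,0,0,-0.0106,0,-0.0066,0.28],[0,0,0,-0.0212,0,-0.0132,0.28],[0,0,0,-0.0172,0,-0.0195,0.28],[0,0,0,-0.0133,0,-0.0259,0.28],[0,0,0,-0.0133,0,-0.0259,0.28],[0,0,0,-0.0101,0,-0.0239,0.28],[0,0,0,-0.0069,0,-0.0219,0.28],[0,0,0,-0.0037,0,-0.0199,0.28]]'|grep force 
python3 -c "
from h import *
where()"
python3 -m creep '[[0,0,0,0.0021,0,0.0013,0.28],[0,0,0,0.0043,0,0.0026,0.28]]'|grep force 
python3 -c "
from h import *
where()"
```

```text
force: [6.7, -4.1, -0.4]
grasp_force: 3.9
t 12.78 stand 3.74 -49.32 z 43.45 in tool x,z of u,v [-0.002  1.     0.002] [0.852 0.001 0.524] up [ 0.524  0.003 -0.852] F stand [ 0.   -7.83 -0.44] w 60.1 q [ 0.38  1.13 -0.54  1.14  0.21  1.44  0.94]
force: [-1.0, 0.5, -0.3]
grasp_force: 0.0
t 13.45 stand 4.02 -51.45 z 49.47 in tool x,z of u,v [-0.004  1.     0.   ] [0.848 0.003 0.53 ] up [ 0.53   0.002 -0.848] F stand [-0.05  1.12 -0.26] w 59.9 q [ 0.38  1.13 -0.54  1.12  0.2   1.46  0.95]
force: [1.2, -0.4, -0.2]
grasp_force: 0.9
t 13.62 stand 3.99 -49.96 z 49.44 in tool x,z of u,v [-0.004  1.     0.001] [0.849 0.003 0.529] up [ 0.529  0.002 -0.849] F stand [ 0.28 -1.27 -0.24] w 60.1 q [ 0.38  1.13 -0.54  1.13  0.2   1.46  0.95]
```

```bash
python3 -m creep '[[0,0,0,0.0021,0,0.0013,0.28],[0,0,0,0.0043,0,0.0026,0.28],[0,0,0,0.0053,0,0.0033,0.28]]'|grep force 
python3 -c "
from h import *
where()"
python3 -m creep '[[0,0,0,0.0011,0,0.0007,0.28],[0,0,0,0.0021,0,0.0013,0.28]]'|grep force 
python3 -c "
from h import *
where()"
python3 -m creep '[[0,0,0,-0.0106,0,-0.0066,0.28],[0,0,0,-0.0212,0,-0.0132,0.28],[0,0,0,-0.0172,0,-0.0195,0.28],[0,0,0,-0.0133,0,-0.0259,0.28],[0,0,0,-0.0133,0,-0.0259,0.28],[0,0,0,-0.0101,0,-0.0239,0.28],[0,0,0,-0.0069,0,-0.0219,0.28],[0,0,0,-0.0037,0,-0.0199,0.28],[0,0,0,-0.0016,0,-0.0186,0.28],[0,0,0,0.0005,0,-0.0173,0.28]]'|grep force 
python3 -c "
from h import *
where()"
```

```text
force: [5.6, -3.6, 0.1]
grasp_force: 3.0
t 13.87 stand 3.81 -49.43 z 49.47 in tool x,z of u,v [-0.003  1.     0.002] [0.851 0.001 0.525] up [ 0.525  0.003 -0.851] F stand [-0.07 -6.67  0.1 ] w 60.2 q [ 0.38  1.13 -0.54  1.14  0.2   1.45  0.94]
force: [6.1, -4.3, 1.9]
grasp_force: 3.7
t 14.03 stand 3.79 -49.35 z 49.48 in tool x,z of u,v [-0.002  1.     0.002] [0.852 0.001 0.524] up [ 0.524  0.003 -0.852] F stand [-0.43 -7.44  1.86] w 60.2 q [ 0.38  1.13 -0.54  1.14  0.2   1.45  0.94]
force: [2.2, -1.6, 0.6]
grasp_force: 0.8
t 14.87 stand 4.1 -49.92 z 55.43 in tool x,z of u,v [-0.004  1.     0.001] [0.849 0.003 0.529] up [ 0.529  0.003 -0.849] F stand [-0.22 -2.74  0.59] w 60.3 q [ 0.38  1.12 -0.54  1.13  0.2   1.47  0.95]
```

```bash
python3 -m creep '[[0,0,0,0.0021,0,0.0013,0.28],[0,0,0,0.0043,0,0.0026,0.28]]'|grep force 
python3 -c "
from h import *
where()"
```

```text
force: [4.8, -2.4, 1.3]
grasp_force: 2.7
t 15.03 stand 4.1 -49.51 z 55.45 in tool x,z of u,v [-0.003  1.     0.002] [0.851 0.002 0.526] up [ 0.526  0.003 -0.85 ] F stand [ 0.43 -5.35  1.34] w 60.0 q [ 0.38  1.12 -0.54  1.13  0.2   1.46  0.94]
```

All three are flush in y. I back out and look.

```bash
python3 -m creep '[[0,0,0,-0.03,0,-0.019,0.28],[0,0,0,-0.064,0,-0.04,0.28],[0,0,0,-0.064,0,-0.12,0.28],[0,0,0,-0.064,0,-0.2,0.28],[0,0,0,-0.064,0,-0.28,0.28],[0,0,0,-0.064,0,-0.35,0.28],[0,0,0,-0.064,0,-0.35,0.28]]'|grep force 
python3 -c "
from h import *
import cv2
where();goal('x',-150,3,200,32,-1)
b=[]
for n,(x,y) in dict(side=(210,180),top=(265,85)).items():
    im=manip.capture(n)[:,:,::-1];b.append(cv2.resize(im[y:y+140,x:x+150],None,fx=2.66,fy=2.66,interpolation=cv2.INTER_CUBIC))
cv2.imwrite('pics/a2.png',np.hstack(b))"
```

```text
force: [1.1, 0.6, 0.6]
grasp_force: 0.0
t 15.62 stand 4.95 -147.19 z 165.3 in tool x,z of u,v [-0.003  1.     0.006] [ 0.853 -0.     0.523] up [ 0.523  0.007 -0.853] F stand [ 1.07 -0.62  0.6 ] w 59.9 q [ 0.32  1.18 -0.52  0.6   0.2   1.9   1.02]
x turn [-0.7851, 0.0015, 1.2779] shift [0.3667, -0.3869, 0.1201] dist 218.6
```

View pics/a2.png

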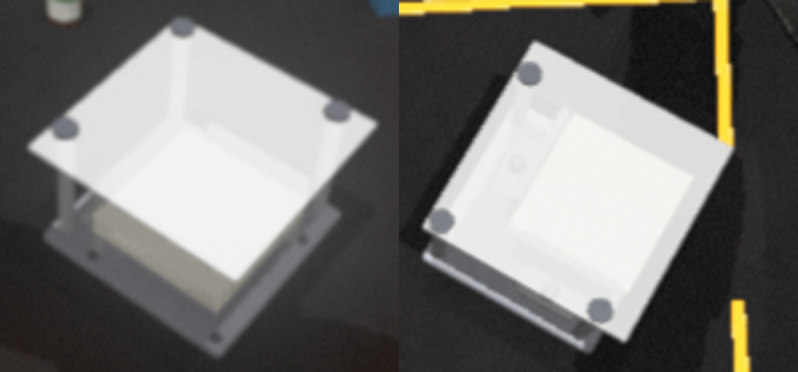

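The picture shows the plates as one clean block seated at the stops, with a flush front corner at (225,305) in the side crop. I run a second x pass to remove any drift left by the y pushes.

```bash
python3 -m creep '[[-0.39,0,0.64,0.03,-0.27,-0.12,0.28],[-0.39,0,0.64,0.03,-0.27,-0.12,0.28],[-0.39,0,0.64,0.03,-0.27,-0.12,0.28],[-0.39,0,0.64,0.03,-0.27,-0.12,0.28],[-0.39,0,0.64,0.03,-0.27,-0.12,0.28],[-0.39,0,0.64,0.03,-0.27,-0.12,0.28],[-0.39,0,0.64,0.03,-0.27,-0.12,0.28],[-0.39,0,0.64,0.03,-0.27,-0.12,0.28]]'|grep force 
python3 -c "
from h import *
where();goal('x',-150,4,200,32,-1)"
```

```text
force: [0.5, 0.0, -0.0]
grasp_force: 0.0
t 16.38 stand -106.18 -157.54 z 206.85 in tool x,z of u,v [0.602 0.709 0.368] [ 0.599 -0.705  0.38 ] up [ 0.529 -0.009 -0.849] F stand [ 0.3  -0.41 -0.01] w 60.1 q [ 0.67  0.96 -0.49  1.04 -0.07  1.52  0.55]
x turn [-0.4052, 0.0045, 0.6345] shift [0.1668, -0.3623, 0.1278] dist 167.5
```

```bash
python3 -m creep '[[-0.405,0.005,0.635,0.167,-0.362,0.128,0.28],[-0.405,0.005,0.635,0.167,-0.362,0.128,0.28],[-0.405,0.005,0.635,0.167,-0.362,0.128,0.28],[-0.405,0.005,0.635,0.167,-0.362,0.128,0.28],[-0.405,0.005,0.635,0.167,-0.362,0.128,0.28],[-0.405,0.005,0.635,0.167,-0.362,0.128,0.28],[-0.405,0.005,0.635,0.167,-0.362,0.128,0.28],[-0.405,0.005,0.635,0.167,-0.362,0.128,0.28],[-0.405,0.005,0.635,0.167,-0.362,0.128,0.28]]'|grep force 
python3 -c "
from h import *
where();goal('x',-85,4,43.3,32,-1)"
```

```text
force: [1.1, -0.4, 0.0]
grasp_force: 0.0
t 17.13 stand -146.49 2.95 z 200.25 in tool x,z of u,v [0.847 0.007 0.532] [ 0.007 -1.     0.001] up [ 0.532  0.003 -0.847] F stand [ 0.24 -1.11  0.05] w 60.2 q [ 0.98  0.55 -0.51  1.99 -0.48  0.71  0.36]
x turn [-0.0013, -0.0024, 0.0067] shift [-0.0786, -0.0026, 0.414] dist 168.6
```

```bash
python3 -m creep '[[0,0,0.006,-0.14,-0.003,0.1,0.28],[0,0,0.006,-0.14,-0.003,0.2,0.28],[0,0,0.006,-0.14,-0.003,0.3,0.28],[0,0,0.006,-0.11,-0.003,0.39,0.28],[0,0,0.006,-0.09,-0.003,0.408,0.28],[0,0,0.006,-0.079,-0.003,0.414,0.28],[0,0,0.006,-0.079,-0.003,0.414,0.28],[0,0,0.006,-0.079,-0.003,0.414,0.28],[0,0,0.006,-0.079,-0.003,0.414,0.28]]'|grep force 
python3 -c "
from h import *
where();goal('x',-60,4,43.3,32,-1);goal('x',-56,4,43.3,32,-1)"
```

```text
force: [-0.3, -0.1, 0.1]
grasp_force: 0.0
t 17.88 stand -87.47 1.49 z 43.75 in tool x,z of u,v [ 0.847 -0.006  0.531] [-0.004 -1.    -0.004] up [ 0.531  0.002 -0.847] F stand [-0.24  0.18  0.13] w 60.2 q [ 0.87  0.85 -0.56  2.09 -0.55  0.28  0.46]
x turn [0.0042, -0.0012, -0.0036] shift [0.0576, -0.0067, 0.0374] dist 27.6
x turn [0.0042, -0.0012, -0.0036] shift [0.0661, -0.0067, 0.0427] dist 31.6
```

```bash
python3 -m creep '[[0,0,-0.004,0.01,0.012,0.0065,0.28],[0,0,-0.004,0.02,0.024,0.013,0.28],[0,0,-0.004,0.03,0.024,0.019,0.28],[0,0,-0.004,0.04,0.024,0.026,0.28],[0,0,-0.004,0.045,0.024,0.029,0.28],[0,0,-0.004,0.05,0.024,0.032,0.28],[0,0,-0.004,0.054,0.024,0.035,0.28],[0,0,-0.004,0.058,0.024,0.0374,0.28],[0,0,-0.004,0.062,0.024,0.04,0.28]]'|grep force 
python3 -c "
from h import *
where();goal('x',-54,-8,43.3,32,-1)"
```

```text
force: [0.2, 0.2, 0.3]
grasp_force: 0.0
t 18.63 stand -56.96 -6.53 z 42.64 in tool x,z of u,v [ 0.847 -0.002  0.532] [-0.001 -1.    -0.002] up [ 0.532  0.001 -0.847] F stand [ 0.24 -0.11  0.3 ] w 60.2 q [ 0.81  0.86 -0.55  2.06 -0.58  0.27  0.44]
x turn [0.0017, -0.0019, -0.0009] shift [0.0071, 0.0037, 0.0026] dist 3.4
```

```bash
python3 -m creep '[[0,0,0,0.003,0,0.0003,0.28],[0,0,0,0.005,0,0.0015,0.28],[0,0,0,0.007,0,0.0028,0.28],[0,0,0,0.0091,0,0.0041,0.28]]'|grep force 
python3 -c "
from h import *
where()"
python3 -m creep '[[0,0,0,0.0021,0,0.0013,0.28],[0,0,0,0.0032,0,0.002,0.28]]'|grep force 
python3 -c "
from h import *
where()"
```

```text
force: [-2.7, -2.7, 1.9]
grasp_force: 2.0
t 18.97 stand -53.6 -6.75 z 43.08 in tool x,z of u,v [ 0.847 -0.002  0.531] [-0.001 -1.    -0.002] up [ 0.531  0.001 -0.847] F stand [-3.75  0.87  1.86] w 60.3 q [ 0.8   0.86 -0.55  2.06 -0.58  0.27  0.43]
force: [-4.4, -5.4, 5.5]
grasp_force: 3.9
t 19.13 stand -53.24 -6.87 z 42.85 in tool x,z of u,v [ 0.848 -0.003  0.53 ] [-0.002 -1.    -0.003] up [ 0.53   0.001 -0.848] F stand [-6.93  0.87  5.5 ] w 60.3 q [ 0.8   0.86 -0.55  2.06 -0.58  0.27  0.43]
```

Same stop position as before (−53.24). Now plates 2 and 3 again.

```bash
python3 -m creep '[[0,0,0,-0.0106,0,-0.0066,0.28],[0,0,0,-0.0212,0,-0.0132,0.28],[0,0,0,-0.0172,0,-0.0195,0.28],[0,0,0,-0.0133,0,-0.0259,0.28],[0,0,0,-0.0133,0,-0.0259,0.28],[0,0,0,-0.0101,0,-0.0239,0.28],[0,0,0,-0.0069,0,-0.0219,0.28],[0,0,0,-0.0037,0,-0.0199,0.28],[0,0,0,-0.0016,0,-0.0186,0.28],[0,0,0,0.0005,0,-0.0173,0.28]]'|grep force 
python3 -c "
from h import *
where()"
python3 -m creep '[[0,0,0,0.0021,0,0.0013,0.28],[0,0,0,0.0042,0,0.0026,0.28],[0,0,0,0.0063,0,0.0039,0.28]]'|grep force 
python3 -c "
from h import *
where()"
```

```text
force: [1.0, -0.3, 0.1]
grasp_force: 0.0
t 19.97 stand -54.77 -6.51 z 49.2 in tool x,z of u,v [ 0.847 -0.001  0.532] [-0.001 -1.    -0.002] up [ 0.532  0.001 -0.847] F stand [ 0.24 -1.05  0.11] w 60.6 q [ 0.8   0.84 -0.55  2.06 -0.58  0.28  0.43]
force: [-6.0, -5.5, 4.7]
grasp_force: 3.8
t 20.22 stand -53.31 -6.7 z 48.83 in tool x,z of u,v [ 0.848 -0.003  0.53 ] [-0.002 -1.    -0.002] up [ 0.53   0.001 -0.848] F stand [-7.84  2.18  4.73] w 60.1 q [ 0.79  0.84 -0.55  2.06 -0.59  0.28  0.43]
```

```bash
python3 -m creep '[[0,0,0,-0.0106,0,-0.0066,0.28],[0,0,0,-0.0212,0,-0.0132,0.28],[0,0,0,-0.0172,0,-0.0195,0.28],[0,0,0,-0.0133,0,-0.0259,0.28],[0,0,0,-0.0133,0,-0.0259,0.28],[0,0,0,-0.0101,0,-0.0239,0.28],[0,0,0,-0.0069,0,-0.0219,0.28],[0,0,0,-0.0037,0,-0.0199,0.28],[0,0,0,-0.0016,0,-0.0186,0.28],[0,0,0,0.0005,0,-0.0173,0.28]]'|grep force 
python3 -c "
from h import *
where()"
python3 -m creep '[[0,0,0,0.0021,0,0.0013,0.28],[0,0,0,0.0042,0,0.0026,0.28]]'|grep force 
python3 -c "
from h import *
where()"
```

```text
force: [-0.2, -0.2, -0.4]
grasp_force: 0.0
t 21.05 stand -55.33 -6.53 z 55.17 in tool x,z of u,v [ 0.847 -0.001  0.532] [-0.001 -1.    -0.002] up [ 0.532  0.001 -0.847] F stand [-0.31  0.09 -0.37] w 60.4 q [ 0.8   0.83 -0.54  2.06 -0.59  0.3   0.43]
force: [-2.2, -1.6, 0.5]
grasp_force: 1.2
t 21.22 stand -53.74 -6.64 z 55.08 in tool x,z of u,v [ 0.847 -0.002  0.531] [-0.001 -1.    -0.002] up [ 0.531  0.001 -0.847] F stand [-2.47  1.03  0.49] w 59.8 q [ 0.79  0.83 -0.54  2.06 -0.59  0.3   0.43]
```

```bash
python3 -m creep '[[0,0,0,0.0021,0,0.0013,0.28],[0,0,0,0.0032,0,0.002,0.28]]'|grep force 
python3 -c "
from h import *
where()"
python3 -m creep '[[0,0,0,-0.02,0,-0.0125,0.28],[0,0,0,-0.085,0,-0.053,0.28],[0,0,0,-0.15,0,-0.1,0.28],[0,0,0,-0.1,0,-0.2,0.28],[0,0,0,-0.04,0,-0.4,0.28],[0,0,0,-0.04,0,-0.4,0.28],[0,0,0,-0.04,0,-0.4,0.28],[0,0,0,-0.04,0,-0.4,0.28],[0,0,0,-0.04,0,-0.4,0.28],[0,0,0,-0.04,0,-0.4,0.28]]'|grep force
python3 -c "
from h import *
import cv2
where()
a=manip.capture('side')[:,:,::-1];b=manip.capture('top')[:,:,::-1]
cv2.imwrite('pics/a3.png',np.hstack([cv2.resize(a[220:305,235:345],None,fx=4,fy=4,interpolation=3),cv2.resize(b[85:170,300:390],None,fx=4,fy=4,interpolation=3)]))"
```

```text
force: [-3.9, -4.5, 3.5]
grasp_force: 3.1
t 21.38 stand -53.34 -6.66 z 54.84 in tool x,z of u,v [ 0.848 -0.003  0.53 ] [-0.002 -1.    -0.002] up [ 0.53   0.001 -0.848] F stand [-5.87  1.01  3.51] w 60.1 q [ 0.79  0.83 -0.54  2.06 -0.59  0.3   0.43]
force: [1.1, -0.0, -0.5]
grasp_force: 0.0
t 22.22 stand -150.53 -5.2 z 181.13 in tool x,z of u,v [ 0.847 -0.001  0.532] [-0.002 -1.     0.001] up [ 0.532 -0.001 -0.847] F stand [ 0.52 -0.92 -0.54] w 60.4 q [ 0.95  0.58 -0.47  1.99 -0.5   0.69  0.4 ]
```

View pics/a3.png

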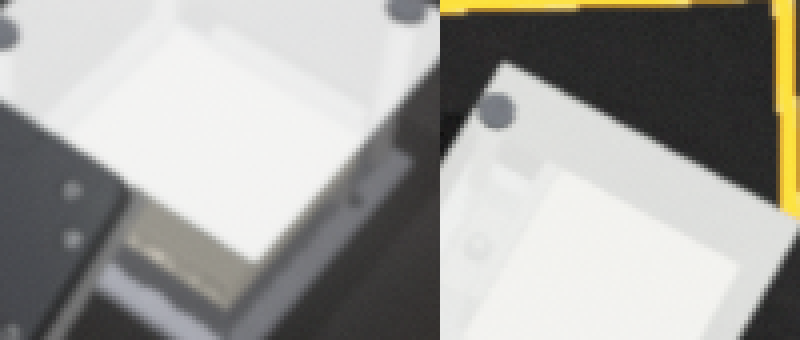

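The final picture shows one flush block, with a straight corner edge from (255,262) to (228,308) in the side crop, and the gripper clear. I hand it in.

```bash
python3 -c "
from cell import manip
print(manip.job_done())"
```

```text
the job is handed in; nothing more can be done
None
```

I tapped all three plates square against both stops and handed the job in at about 22 s; the hand-in returned no verdict. Contact positions agree to about 0.2 mm in x and y, the highest contact force I read was about 11 N, and I kept clear of the beaker, dish and bottle.

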